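# Keep the full-length header strip in the assembly jig

## Robot

A 6-joint arm with a two-finger parallel gripper is mounted at the origin on the work surface. World frame = base frame: x ahead of the robot, y to its left, z up, the work surface at z = 0. Lengths are in m, angles in rad, forces in N, time in s.
With the tool pointing down it reaches from about 0.25 to 0.725 m from the base axis. Payload 9.7 kg.
Tool frame: the origin (TCP) lies where the fingers leave the gripper's body, on its centre line; the fingertips stand ahead of it and the grasp point (between the pads) lies 54 mm ahead of it (manip.nose_length is the x of the fingertips in the tool frame, in m); x points along the fingers, y is the direction in which the jaws open and shut, and the axes are right-handed (so a half turn about x gives the same grasp; the last joint's range is limited). The gripper opens to 85 mm and grips with 20 to 120 N. Pads are 22 mm wide; open, the fingers measure 114 mm over their backs; the gripper's body (76 mm by 85 mm) begins 54 mm behind the grasp point. The pads swing forward as they close: fully open they stand 13 mm farther back than shut.
Start: joints at [-1.157, 0.087, 0.176, 1.66, 0, 1.571], TCP at [0.221, -0.504, 0.304] pointing down, gripper open.
Joint ranges: [-3.13, 3.13], [-0.85, 1.81], [-1.15, 1.24], [-2.2, 2.28], [-1.44, 1.52], [-3.14, 3.14]. Speed limits (rad/s): [2.22, 2.22, 2.57, 3.14, 3.14, 3.14].

## Interface

Orientations are given as a unit quaternion [x, y, z, w].
In Python, from plant import manip gives the robot as it stands.
- The arm moves only by the shell command python3 -m crank 'ROWS'. ROWS is JSON, a list that holds one entry, the list of rows, each a list of 5 numbers: the shift along the tool's x, y, z in m, then the turn about the tool's x in degrees, then the finger opening in m, from 0 to 0.0854. In form: [[[dx, dy, dz, yaw, gripper], ...]]. A call has exactly 8 rows; each row is the pose to reach, as a shift and turn from the pose measured when the call began, along the tool's axes at that moment; what a row does not reach only later rows make up. A row lasts 1/10 s, in which the tool goes at most 50 mm and 8.59 degrees, less where a joint would pass 70% of its speed; a pose out of reach is approached as far as the arm can. A call with a gripper value outside its range is refused whole. The fingers move at their own pace and stop on an object; the grip force is fixed at half the most. Time passes only in rows, so rows that repeat a pose let the fingers close, or fill a call up. It gives the time, the measured TCP pose, the force and the opening at its end, in the units of the state.
- manip.observe(): the state, without advancing time (a new reading comes with each control period).
- manip.snapshot(name): name is "scene" or "top"; returns a dict with "frame" (420x560x3 uint8, red, green, blue), "vertical_fov" (degrees; the focal length in pixels is half the picture's height over the tangent of half this angle, whatever the lens; pixels are square), "cx", "cy" (the principal point, pixels), "k1" (the pictures are not rectified: a ray, as slopes to the right and down, at radius r is drawn at 1 + k1 r^2 times it, then the intrinsics apply), "position" and "attitude" of the camera in the world. Camera axes: x right, y up, looking along -z (the intrinsics and any distortion apply to the point x, -y, -z); pixel columns grow to the right and rows downward; lengths in m; the calibration is good to about 2 mm. A picture is of the moment at which its call begins. There is no depth.
- manip.sign_off(): hands the job in, once; it reports no verdict.
The state is a dict: "time_s": time; "joint_pos": joint angles; "dq": joint speeds; "tau": joint torques, N m; "position": TCP position; "ee_rot": TCP orientation; "wrist_force": force on the tool from outside, world axes, zero at the start; "wrist_torque": the same for the moment, N m; "finger_gap": finger opening in m.
Only numpy, scipy, OpenCV 4.12 (cv2) and the standard library are available. Lean on these libraries where they do the work, as an engineer would, in place of code of your own. Each camera call takes 0.05 s, during which the arm holds its last target. There are 200 camera calls.

## Task

The white assembly jig has three lanes, and one of them holds the full-length black header strip; the other two hold shorter off-cuts. Gently push the full-length strip along its lane, fully home against the metal end stop, then take the T-handled key out of its stand, put it in the screw at the end of that same lane and turn it clockwise until it comes up hard, so that the screw's keeper lies over the strip. Leave the key standing in that screw; do not disturb the off-cuts, the other two screws or the things on the bench.

Things in the scene. Friction and masses are not known exactly. Their poses are not given: they have to be found in the camera images.
- jig: White jig fixed to the bench, plate 240 (x) x 290 (y) x 12 mm. Origin: underside, on the middle lane; z up. Three lanes along the jig's y axis, centred at x = -75, 0, +75 mm; floor at z = 12 mm; side walls 6 mm thick, 6 mm high, 25 mm apart, y = -145 to +60 mm. Aluminium stops (40 mm wide, 18 mm high) end the lanes, faces at y = +66 mm; each lane's screw is behind its stop at y = +95 mm
- strip_long: Full-length header strip: black plastic bar 120 mm long (own y axis), 22 mm wide, 26 mm high (top 2 mm only 12 mm wide), metal contacts on top, 50 to 85 g, loose in one of the lanes (which one varies), 25 to 65 mm short of the stop. Origin: centre of its underside; its y axis points to the stop
- strip_front (a point): Centre of the end of the full-length strip that faces the stop, 12 mm above its underside. The strip is home when this is at jig y = +66 mm
- short_1: Off-cut strip, the same but 80 mm long, in another lane; leave it where it is. Origin: centre of its underside
- short_2: Off-cut strip, the same but 80 mm long, in another lane; leave it where it is. Origin: centre of its underside
- stand: Grey plastic block 64 x 64 x 42 mm high fixed to the bench, with a square hole 18 mm wide and 34 mm deep in its top, in which the key stands loosely. Origin: centre of its underside
- key: T-handled key, 98 mm tall, about 180 g, upright in the stand, foot 8 mm above the bench: steel shank 14 mm square, lowest 5 mm tapering to 9 mm, and a wooden cross bar 90 mm long (own x), 16 mm thick (own y), 28 mm high, 70 to 98 mm above the foot. Origin: centre of the foot's end; z up; the shank's flats are parallel to its x and y
- key_bar (a point): Centre of the key's cross bar, 84 mm above its foot
- screw_1 (a joint): Turn of the captive screw of the lane at jig x = -75 mm, rad: 0 to 0.5 at the start, growing as it turns clockwise seen from above; stiff (0.12 N m), stays where left. It comes up hard at a stop somewhere from 2.1 to 2.65 rad, different for each screw: feel it, or see that the value no longer grows; the keeper then lies over the lane within 15 degrees of its line
- screw_2 (a joint): Turn of the captive screw of the lane at jig x = +0 mm, rad: 0 to 0.5 at the start, growing as it turns clockwise seen from above; stiff (0.12 N m), stays where left. It comes up hard at a stop somewhere from 2.1 to 2.65 rad, different for each screw: feel it, or see that the value no longer grows; the keeper then lies over the lane within 15 degrees of its line
- screw_3 (a joint): Turn of the captive screw of the lane at jig x = +75 mm, rad: 0 to 0.5 at the start, growing as it turns clockwise seen from above; stiff (0.12 N m), stays where left. It comes up hard at a stop somewhere from 2.1 to 2.65 rad, different for each screw: feel it, or see that the value no longer grows; the keeper then lies over the lane within 15 degrees of its line
- seat_1 (a point): Centre of the socket floor of screw_1, on its axis; turns with it. Steel head 28 mm square, 34 mm high; square socket 16 mm wide, 28 mm deep, open at the top, 59 mm above the bench (this point 31 mm). Site x points along the keeper, z up; the socket's sides are parallel to x and y. The key has 0.15 rad of play in turning and stands in it by itself, leaning up to 0.1 rad
- seat_2 (a point): Centre of the socket floor of screw_2, on its axis; turns with it. Steel head 28 mm square, 34 mm high; square socket 16 mm wide, 28 mm deep, open at the top, 59 mm above the bench (this point 31 mm). Site x points along the keeper, z up; the socket's sides are parallel to x and y. The key has 0.15 rad of play in turning and stands in it by itself, leaning up to 0.1 rad
- seat_3 (a point): Centre of the socket floor of screw_3, on its axis; turns with it. Steel head 28 mm square, 34 mm high; square socket 16 mm wide, 28 mm deep, open at the top, 59 mm above the bench (this point 31 mm). Site x points along the keeper, z up; the socket's sides are parallel to x and y. The key has 0.15 rad of play in turning and stands in it by itself, leaning up to 0.1 rad
- keeper_1 (a point): Outer end of the flat steel keeper on screw_1: a tongue 16 mm wide and 8 mm thick, reaching 46 mm from the axis, underside 40 mm above the bench (2 mm over a strip)
- keeper_2 (a point): Outer end of the flat steel keeper on screw_2: a tongue 16 mm wide and 8 mm thick, reaching 46 mm from the axis, underside 40 mm above the bench (2 mm over a strip)
- keeper_3 (a point): Outer end of the flat steel keeper on screw_3: a tongue 16 mm wide and 8 mm thick, reaching 46 mm from the axis, underside 40 mm above the bench (2 mm over a strip)
- pot: round white plastic parts bowl, 72 mm across, 50 mm high; loose, not to be disturbed
- bottle: small clear bottle, 48 mm across, 110 mm high; loose, not to be disturbed
- tape: roll of paper tape lying flat, 84 mm across, 24 mm high; loose, not to be disturbed
- driver: black-handled screwdriver lying flat, 150 mm long; too small for the jig's screws; loose, not to be disturbed
- tweezers: steel tweezers lying flat, 130 mm long; loose, not to be disturbed
Mind the look-alikes: they are no part of the job. Leave any blue look-alike of the key alone. Leave any green look-alike of the strip_long alone.

How it is judged:
On the way, in this order (a step that is already met when the one before it is completed fails the run):
1. the full-length strip is home against the stop while its lane's screw is still open (y of strip_front in the frame of jig between 0.063 and 0.068 m and z of strip_long in the frame of jig below 0.015 m and angle between strip_long's own z axis and vertical below 0.06 rad and angle between the y axis of strip_long and the y axis of jig, either way round below 0.1 rad and ((x of strip_front in the frame of jig between -0.087 and -0.063 m and value of joint screw_1 below 0.9 rad) or (x of strip_front in the frame of jig between -0.012 and 0.012 m and value of joint screw_2 below 0.9 rad) or (x of strip_front in the frame of jig between 0.063 and 0.087 m and value of joint screw_3 below 0.9 rad))), for 0.2 s.
2. the key is seated in the socket of that lane's screw, not yet turned (y of strip_front in the frame of jig between 0.063 and 0.068 m and z of strip_long in the frame of jig below 0.015 m and angle between strip_long's own z axis and vertical below 0.06 rad and angle between the y axis of strip_long and the y axis of jig, either way round below 0.1 rad and ((x of strip_front in the frame of jig between -0.087 and -0.063 m and (horizontal distance between key and seat_1 below 0.005 m and distance between key and seat_1 below 0.008 m and angle between key's own z axis and vertical below 0.2 rad) and value of joint screw_1 below 0.9 rad) or (x of strip_front in the frame of jig between -0.012 and 0.012 m and (horizontal distance between key and seat_2 below 0.005 m and distance between key and seat_2 below 0.008 m and angle between key's own z axis and vertical below 0.2 rad) and value of joint screw_2 below 0.9 rad) or (x of strip_front in the frame of jig between 0.063 and 0.087 m and (horizontal distance between key and seat_3 below 0.005 m and distance between key and seat_3 below 0.008 m and angle between key's own z axis and vertical below 0.2 rad) and value of joint screw_3 below 0.9 rad))), for 0.1 s.
3. that screw is turned up hard with the key in it (y of strip_front in the frame of jig between 0.063 and 0.068 m and z of strip_long in the frame of jig below 0.015 m and angle between strip_long's own z axis and vertical below 0.06 rad and angle between the y axis of strip_long and the y axis of jig, either way round below 0.1 rad and ((x of strip_front in the frame of jig between -0.087 and -0.063 m and (horizontal distance between key and seat_1 below 0.005 m and distance between key and seat_1 below 0.008 m and angle between key's own z axis and vertical below 0.2 rad) and value of joint screw_1 above 2.3 rad) or (x of strip_front in the frame of jig between -0.012 and 0.012 m and (horizontal distance between key and seat_2 below 0.005 m and distance between key and seat_2 below 0.008 m and angle between key's own z axis and vertical below 0.2 rad) and value of joint screw_2 above 2.05 rad) or (x of strip_front in the frame of jig between 0.063 and 0.087 m and (horizontal distance between key and seat_3 below 0.005 m and distance between key and seat_3 below 0.008 m and angle between key's own z axis and vertical below 0.2 rad) and value of joint screw_3 above 2.5 rad))), for 0.2 s.
At the end, for the whole second after the job is handed in: The full-length strip lies flat in its lane with its end within 3 mm of the stop; its lane's screw is within 0.10 rad of its hard stop; the key stands upright (within 0.2 rad) in that screw, foot within 8 mm of the socket floor; everything is at rest and released (all of step 3 and linear speed of each of strip_long, key below 0.02 m/s); the robot touches nothing.
It fails at once if the screw of another lane is turned (its keeper's end moves more than 15 mm) ((not (x of strip_front in the frame of jig between -0.087 and -0.063 m) and distance of keeper_1 from where it was at the start of the episode above 0.015 m) or (not (x of strip_front in the frame of jig between -0.012 and 0.012 m) and distance of keeper_2 from where it was at the start of the episode above 0.015 m) or (not (x of strip_front in the frame of jig between 0.063 and 0.087 m) and distance of keeper_3 from where it was at the start of the episode above 0.015 m)).
It fails at once if an off-cut is moved more than 12 mm (distance of any of short_1, short_2 from where it was at the start of the episode above 0.012 m).
It fails at once if the full-length strip is slammed or pressed against the jig with more than 50 N (contact force between strip_long and jig above 50 N).
It fails at once if a thing on the bench is moved more than 25 mm (distance of any of pot, bottle, tape, driver, tweezers from where it was at the start of the episode above 0.025 m).
It also fails if it takes over 64 s, if anything falls off the work surface, if the arm or the gripper's body presses on something with over 40 N, if the wrist force passes 120 N, or if a joint passes its speed limit or range.

## Working session

There is one attempt and no reset: what is moved stays moved. The work goes in short steps, Python scripts to look and compute and a shell command to move; the robot and the scene stay as the last step left them, time stands still between calls to the robot, and variables do not carry over. Pictures are saved under pics/ and viewed, about 8 in all and at most 12, crops included, and the job is handed in when it is done.

```bash
ls; mkdir -p pics
python3 - <<'E'
from plant import manip
import cv2
print(manip.observe(), manip.nose_length)
for n in("scene","top"):
    s=manip.snapshot(n); cv2.imwrite(f"pics/{n}0.png",s["frame"][:,:,::-1]); print({k:v for k,v in s.items() if k!="frame"})
E
```

```text
pics
{'time_s': 0.0, 'joint_pos': array([-1.15702539e+00,  8.74752721e-02,  1.75134936e-01,  1.65976759e+00,
        9.41102696e-06,  1.57077370e+00]), 'dq': array([-0.00041538,  0.00181158, -0.00046691,  0.00057867,  0.00130099,
       -0.00048584]), 'tau': array([-1.02534937e-03, -5.20385206e+01,  4.64804649e+01,  1.61666167e-02,
       -2.30821379e-04,  2.33772357e-05]), 'position': array([ 0.22108975, -0.50347656,  0.30317505]), 'ee_rot': array([-0.69193425, -0.14571108,  0.69211823, -0.14480205]), 'wrist_force': array([-0.3349821 ,  0.40054533,  0.76359919]), 'wrist_torque': array([-0.0338988 , -0.02669145, -0.02628377]), 'finger_gap': 0.0850798654067088} 0.0726
{'vertical_fov': 42.668581995869985, 'cx': 275.81550368276794, 'cy': 206.04339108339428, 'k1': -0.21351305618540609, 'position': array([ 1.29174703, -0.93498818,  0.87226164]), 'attitude': array([0.45031199, 0.16184809, 0.27759562, 0.8330456 ])}
{'vertical_fov': 57.78082256092185, 'cx': 278.52402694639795, 'cy': 213.10966792940908, 'k1': -0.013670977317309839, 'position': array([0.41784589, 0.00789261, 0.9676388 ]), 'attitude': array([-0.0475992 ,  0.04143271,  0.71385897, -0.69744033])}
```

View pics/top0.png

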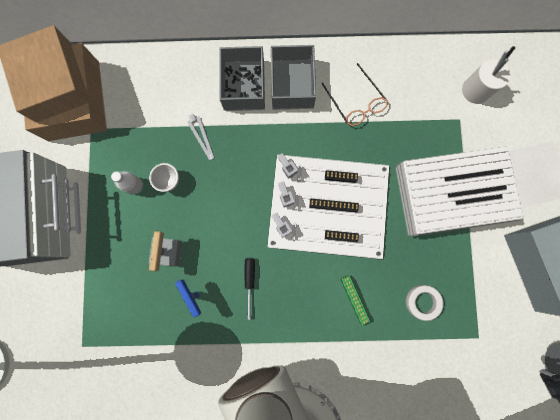

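View pics/scene0.png

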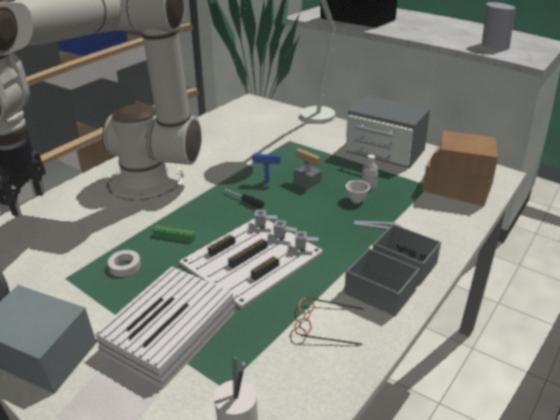

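Top view: jig around (330,207). There are three strip candidates: (341,175) and (343,236), both about 34 px, and (334,206), about 50 px. The full-length strip is therefore the middle one, so the screw is screw_2 at (287,197). Key candidates: wooden bar at (157,251) in the grey stand, and a blue look-alike at (188,298). I'll use the wooden one. Next I confirm both in an enlarged crop.

```bash
cat > h.py <<'E'
import numpy as np, cv2
from plant import manip
from scipy.spatial.transform import Rotation as R
def shot(n,name=None):
    s=manip.snapshot(n); s["img"]=np.ascontiguousarray(s["frame"][:,:,::-1])
    if name: cv2.imwrite("pics/"+name,s["img"])
    s["f"]=s["frame"].shape[0]/2/np.tan(np.radians(s["vertical_fov"])/2); return s
def ray(s,uv):
    uv=np.atleast_2d(uv).astype(float)
    K=np.array([[s["f"],0,s["cx"]],[0,s["f"],s["cy"]],[0,0,1.]])
    p=cv2.undistortPoints(uv[:,None],K,np.array([s["k1"],0,0,0,0.]))[:,0]
    # cv2 iteration: same model (1+k1 r^2)
    d=np.c_[p[:,0],-p[:,1],-np.ones(len(p))]
    return R.from_quat(s["attitude"]).apply(d)
def onz(s,uv,z):
    d=ray(s,uv); o=s["position"]; return o+d*((z-o[2])/d[:,2])[:,None]
def proj(s,P):
    c=R.from_quat(s["attitude"]).inv().apply(np.atleast_2d(P)-s["position"])
    x=c[:,0]/-c[:,2]; y=-c[:,1]/-c[:,2]; q=1+s["k1"]*(x*x+y*y)
    return np.c_[s["cx"]+s["f"]*x*q, s["cy"]+s["f"]*y*q]
def blobs(m,amin=30):
    cs,_=cv2.findContours(m.astype(np.uint8),cv2.RETR_EXTERNAL,cv2.CHAIN_APPROX_NONE)
    return [(cv2.contourArea(c),cv2.minAreaRect(c),c) for c in cs if cv2.contourArea(c)>amin]
E
python3 - <<'E'
from h import *
s=shot("top"); im=s["img"]; np.save("/tmp/i.npy",im)
a=cv2.resize(im[140:270,250:400],None,fx=4,fy=4,interpolation=cv2.INTER_CUBIC)
b=cv2.resize(im[225:325,130:180+30],None,fx=2.5,fy=2.5,interpolation=cv2.INTER_CUBIC)
b=np.pad(b,((0,a.shape[0]-b.shape[0]),(0,0),(0,0)))
cv2.imwrite("pics/c0.png",np.hstack([a,b]))
hsv=cv2.cvtColor(im,cv2.COLOR_BGR2HSV); H,S,V=cv2.split(hsv)
def show(n,m,z,box):
    k=np.zeros_like(m); x0,y0,x1,y1=box; k[y0:y1,x0:x1]=m[y0:y1,x0:x1]
    for A,r,c in blobs(k):
        bp=onz(s,cv2.boxPoints(r),z)[:,:2]; print(n,A,np.round(r[0],1),"ctr",onz(s,[r[0]],z)[0,:2].round(4)); print(bp.round(4).tolist())
show("bar",(H>8)&(H<25)&(S>90)&(V>90),.106,(140,225,170,280))
show("plate",(S<40)&(V>120),.012,(262,150,396,262))
show("strip",(V<70),.038,(305,165,365,245))
E
```

```text
bar 89.5 [155.3 250.6] ctr [0.4481 0.2952]
[[0.4072, 0.3068], [0.4917, 0.2964], [0.4896, 0.2834], [0.4052, 0.2939]]
plate 10596.0 [329.4 205.8] ctr [ 0.5547 -0.1145]
[[0.4538, 0.046], [0.6971, 0.0162], [0.6582, -0.2793], [0.4175, -0.2405]]
strip 231.0 [341.1 235.9] ctr [ 0.476  -0.1368]
[[0.4702, -0.0959], [0.4915, -0.0988], [0.4817, -0.1777], [0.4605, -0.1746]]
strip 268.0 [333.5 205.2] ctr [ 0.5521 -0.1213]
[[0.5481, -0.0612], [0.5704, -0.0641], [0.556, -0.1813], [0.5339, -0.1781]]
strip 183.5 [341.  176.4] ctr [ 0.6241 -0.143 ]
[[0.6169, -0.1016], [0.6405, -0.1045], [0.6314, -0.1844], [0.6079, -0.1812]]
```

View pics/c0.png

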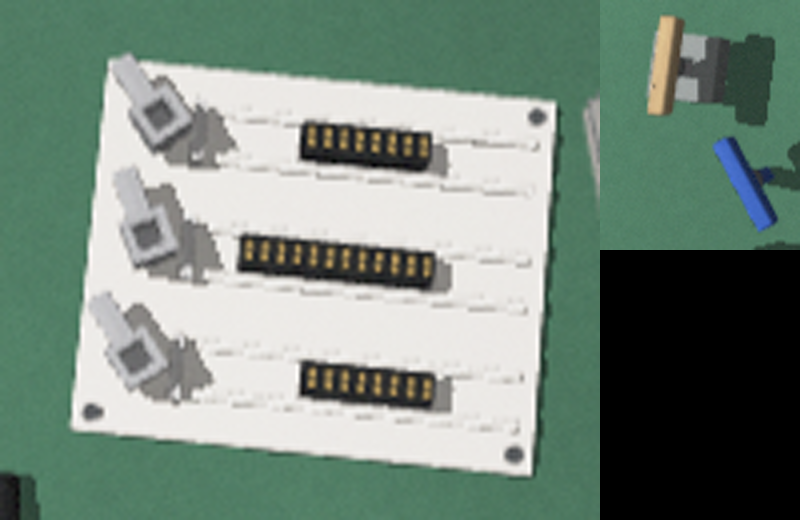

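The crop confirms it: the long strip is in the middle lane, spanning (310..359, 206), with off-cuts above and below. The wooden key stands in the grey stand and the blue look-alike is apart from it. Now the jig pose and the tool-frame planner.

```bash
cat >> h.py <<'E'
def wrap(a): return (a+np.pi)%(2*np.pi)-np.pi
def yaw_of(o): # heading of tool y in world
    y=R.from_quat(o["ee_rot"]).as_matrix()[:,1]; return np.arctan2(y[1],y[0])
def plan(p,yaw=None):
    """tool-axes shift (m) and turn (deg) to bring TCP to p and tool y to heading yaw (mod pi)"""
    o=manip.observe(); M=R.from_quat(o["ee_rot"]); d=M.inv().apply(np.array(p)-o["position"])
    t=0
    if yaw is not None:
        e=wrap(2*(yaw-yaw_of(o)))/2; t=-np.degrees(e)   # tool x is down
    print("plan",d.round(4),"turn",round(t,2),"(or +-180)","j6",o["joint_pos"][5].round(3)); return d,t
def jig2w(q,J): 
    c,s_=np.cos(J[2]),np.sin(J[2]); return np.array([J[0]+c*q[0]-s_*q[1],J[1]+s_*q[0]+c*q[1],q[2]])
E
python3 - <<'E'
from h import *
s=shot("top")
px=np.array([(108,58),(556,102),(533,475),(72,430)])/4+[250,140]
W=onz(s,px,.012)[:,:2]
M=np.array([(120,145),(120,-145),(-120,-145),(-120,145)])/1000
A,_=cv2.estimateAffinePartial2D(M,W); a=np.arctan2(A[1,0],A[0,0]); sc=np.hypot(*A[:,0])
print("affine",A.round(4),"a",a,"scale",sc); J=[*W.mean(0),a]; print("J",J)
w2j=lambda w:(w-J[:2])@np.array([[np.cos(a),-np.sin(a)],[np.sin(a),np.cos(a)]])
for n,u in (("s1",(160,113)),("s2",(148,234)),("s3",(136,357))): print(n,onz(s,[np.array(u)/4+[250,140]],.059)[0].round(4), jig2w({"s1":(-.075,.095,.059),"s2":(0,.095,.059),"s3":(.075,.095,.059)}[n],J).round(4))
for u in ((238,251),(436,270)): p=onz(s,[np.array(u)/4+[250,140]],.036)[0]; print("strip end",p.round(4),w2j(p[:2]).round(4))
o=manip.observe(); print("tool axes",R.from_quat(o["ee_rot"]).as_matrix().round(3).tolist(), yaw_of(o))
for y in(-.12,-.13): plan(jig2w((0,y,.2),J),J[2])
# keeper dir
k=onz(s,np.array([(127,176),(150,250)])/4+[250,140],.048); print("keeper tip-ish",k.round(4))
E
```

```text
affine [[ 0.9896  0.12    0.5545]
 [-0.12    0.9896 -0.1141]] a -0.12068454809303118 scale 0.9968864714165963
J [np.float64(0.5545259230413844), np.float64(-0.11405211586171457), np.float64(-0.12068454809303118)]
s1 [ 0.6428 -0.016   0.059 ] [ 0.4915 -0.0107  0.059 ]
s2 [ 0.5681 -0.0068  0.059 ] [ 0.566  -0.0197  0.059 ]
s3 [0.4938 0.0023 0.059 ] [ 0.6404 -0.0288  0.059 ]
strip end [ 0.5599 -0.0625  0.036 ] [-0.0008  0.0518]
strip end [ 0.5451 -0.1842  0.036 ] [-0.0009 -0.0708]
tool axes [[-0.0, 0.402, -0.916], [0.001, -0.916, -0.402], [-1.0, -0.001, 0.0]] -1.1570585149856631
plan [ 0.1036 -0.1192 -0.4008] turn -59.38 (or +-180) j6 1.571
plan [ 0.1035 -0.1106 -0.3957] turn -59.38 (or +-180) j6 1.571
keeper tip-ish [[ 0.6064  0.005   0.048 ]
 [ 0.56   -0.0079  0.048 ]]
```

Run:
```python
import re
from h import *
J=[.5563,-.1011,-.1215]
open("h.py","a").write(f"J={J}\nS2=jig2w((0,.095,0),J)\n")
plan(jig2w((0,-.118,.16),J),J[2])
```

```text
plan [ 0.1436 -0.1321 -0.4085] turn -59.33 (or +-180) j6 1.571
```

```bash
python3 -m crank '[[[0.0,-0.015,-0.05,-8,0],[0.03,-0.03,-0.1,-16,0],[0.06,-0.048,-0.15,-24,0],[0.1,-0.065,-0.2,-32,0],[0.12,-0.08,-0.25,-40,0],[0.13,-0.096,-0.3,-48,0],[0.14,-0.115,-0.355,-56,0],[0.1436,-0.1321,-0.4085,-59.3,0]]]'; python3 -c "
from h import *
print(manip.observe()['joint_pos']); plan(jig2w((0,-.118,.095),J),J[2])"
```

```text
time_s: 1.0
position: [0.4974, -0.2571, 0.1679]
ee_rot: [-0.528, -0.471, 0.528, -0.469]
wrist_force: [0.0, -1.0, 0.4]
finger_gap: 0.0006
[-4.77199432e-01  1.02982877e-01 -6.91006291e-02  1.40045694e+00
  4.45636592e-04  1.21059185e+00]
plan [ 0.0729  0.0399 -0.0437] turn 0.26 (or +-180) j6 1.211
```

```bash
python3 -m crank '[[[0,0.02,-0.022,0.3,0],[0,0.04,-0.0437,0.3,0],[0,0.04,-0.0437,0.3,0],[0.01,0.04,-0.0437,0.3,0],[0.03,0.04,-0.0437,0.3,0],[0.05,0.04,-0.0437,0.3,0],[0.07,0.04,-0.0437,0.3,0],[0.0729,0.04,-0.0437,0.3,0]]]'; python3 -c "
from h import *
a=shot('top');b=shot('scene')
f=lambda s,u,v:cv2.resize(s['img'][v:v+110,u:u+150],None,fx=2.6,fy=2.6,interpolation=2)
cv2.imwrite('pics/p1.png',np.hstack([f(a,260,160),f(b,180,190)]))
plan(jig2w((0,-.095,.095),J),J[2])"
```

```text
time_s: 1.8
position: [0.5399, -0.2187, 0.0919]
ee_rot: [-0.529, -0.47, 0.531, -0.466]
wrist_force: [-0.5, 0.6, -0.1]
finger_gap: -0.0002
plan [-0.0006  0.0008 -0.0237] turn -0.11 (or +-180) j6 1.31
```

View pics/p1.png

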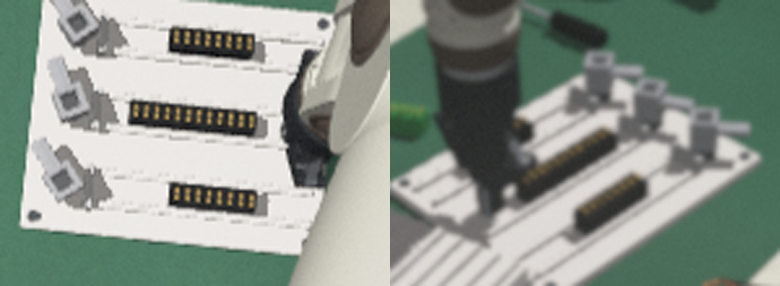

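The fingers are in the middle lane just behind the long strip: top view (300,120) in the crop, scene view (495,190). Now pushing.

```bash
python3 -m crank '[[[0,0.0005,-0.007,0,0],[0,0.001,-0.013,0,0],[0,0.001,-0.019,0,0],[0,0.001,-0.025,0,0],[0,0.001,-0.03,0,0],[0,0.001,-0.035,0,0],[0,0.001,-0.04,0,0],[0,0.001,-0.045,0,0]]]';  python3 -m crank '[[[0,0,-0.001,0,0],[0,0,-0.0015,0,0],[0,0,-0.002,0,0],[0,0,-0.0025,0,0],[0,0,-0.003,0,0],[0,0,-0.0035,0,0],[0,0,-0.004,0,0],[0,0,-0.0045,0,0]]]'; python3 -c "
from h import *
s=shot('top'); V=s['img'].max(2); m=(V<70); k=np.zeros_like(m); k[190:225,290:350]=m[190:225,290:350]
for A,r,c in blobs(k):
    u=c[:,0]; print(A, (onz(s,[r[0]],.038)[0][:2]).round(4), 'left px',u[:,0].min(), u[:,0].max())
o=manip.observe();p=o['position'][:2]-J[:2];print('tcp jig y',-np.sin(J[2])*p[0]+np.cos(J[2])*p[1],o['wrist_force'])"
```

```text
time_s: 2.7
position: [0.5477, -0.1739, 0.0945]
ee_rot: [-0.53, -0.469, 0.53, -0.467]
wrist_force: [-0.7, -0.9, 0.0]
finger_gap: 0.0
time_s: 3.5
position: [0.5482, -0.1694, 0.0945]
ee_rot: [-0.53, -0.469, 0.53, -0.467]
wrist_force: [-0.7, -0.6, 0.1]
finger_gap: 0.0001
332.0 [ 0.5656 -0.0996] left px 300 349
tcp jig y -0.06871955374747528 [-0.04646966 -0.89995381  0.9122592 ]
```

```bash
python3 -m crank '[[[0,0,-0.0005,0,0],[0,0,-0.001,0,0],[0,0,-0.0015,0,0],[0,0,-0.002,0,0],[0,0,-0.0024,0,0],[0,0,-0.0028,0,0],[0,0,-0.003,0,0],[0,0,-0.003,0,0]]]';  python3 -m crank '[[[0,0,-0.0003,0,0],[0,0,-0.0006,0,0],[0,0,-0.0009,0,0],[0,0,-0.0012,0,0],[0,0,-0.0015,0,0],[0,0,-0.0018,0,0],[0,0,-0.002,0,0],[0,0,-0.002,0,0]]]'
```

```text
time_s: 4.35
position: [0.5486, -0.1663, 0.0945]
ee_rot: [-0.53, -0.469, 0.53, -0.467]
wrist_force: [0.7, 0.3, -0.6]
finger_gap: -0.0
time_s: 5.15
position: [0.5488, -0.1653, 0.0946]
ee_rot: [-0.529, -0.469, 0.531, -0.467]
wrist_force: [-1.1, -7.2, -1.4]
finger_gap: 0.0001
```

```bash
python3 -m crank '[[[0,0,-0.0003,0,0],[0,0,-0.0006,0,0],[0,0,-0.0009,0,0],[0,0,-0.001,0,0],[0,0,-0.0012,0,0],[0,0,-0.0014,0,0],[0,0,-0.0015,0,0],[0,0,-0.0015,0,0]]]'
```

```text
time_s: 5.95
position: [0.5488, -0.1651, 0.0947]
ee_rot: [-0.529, -0.467, 0.532, -0.468]
wrist_force: [-0.7, -10.3, -0.3]
finger_gap: 0.0001
```

Force rises to 10 N with no further motion, and TCP jig y is −0.064 as predicted, so the strip is home. Retreat and look at the key.

```bash
python3 -m crank '[[[0,0,0.01,0,0],[-0.02,0,0.012,0,0],[-0.06,0,0.012,0,0.02],[-0.1,0,0.0,0,0.05],[-0.14,0,-0.04,0,0.05],[-0.15,0,-0.09,0,0.05],[-0.15,0,-0.13,0,0.05],[-0.15,0,-0.13,0,0.05]]]'; python3 -c "
from h import *
a=shot('top');b=shot('scene')
f=lambda s,u,v:cv2.resize(s['img'][v:v+70,u:u+60],None,fx=6,fy=6,interpolation=2)
cv2.imwrite('pics/p2.png',np.hstack([f(a,140,220),f(b,270,130)]))
print(manip.observe()['joint_pos'].round(3))"
```

```text
time_s: 6.75
position: [0.5661, -0.0312, 0.2451]
ee_rot: [-0.528, -0.469, 0.53, -0.469]
wrist_force: [-0.1, -0.6, -0.7]
finger_gap: 0.0502
[-0.06   0.115  0.091  1.55  -0.003  1.634]
```

View pics/p2.png

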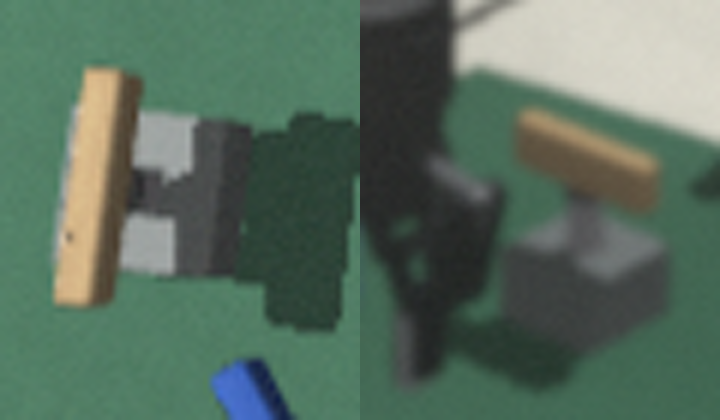

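Run:
```python
from h import *
a=shot('top');b=shot('scene')
P=onz(a,np.array([(85,68),(122,70),(92,303),(54,303)])/6+[140,220]-.4,.106)
print(P.round(4),P.mean(0).round(4)); 
d=P[:2].mean(0)-P[2:].mean(0); print("len",np.hypot(*d[:2]),"bar yaw",np.arctan2(d[1],d[0]))
print("scene",onz(b,[(307.6,153.4)],.106).round(4))
c=P.mean(0); yaw=np.arctan2(d[1],d[0])
plan((c[0],c[1],.20),yaw+np.pi/2)
plan((c[0],c[1],.145),yaw+np.pi/2)
# socket orientation (keeper dir) in crop0 coords handled later
```

```text
[[0.4929 0.2995 0.106 ]
 [0.4918 0.2853 0.106 ]
 [0.4044 0.2953 0.106 ]
 [0.4047 0.3096 0.106 ]] [0.4485 0.2974 0.106 ]
len 0.0883552515975525 bar yaw -0.11377934740347749
scene [[0.454  0.2952 0.106 ]]
plan [ 0.0433 -0.1577 -0.3165] turn 89.32 (or +-180) j6 1.634
plan [ 0.0983 -0.1575 -0.3167] turn 89.32 (or +-180) j6 1.634
```

```bash
python3 -m crank '[[[0,-0.02,-0.04,-8,0.05],[0,-0.04,-0.08,-16,0.05],[0,-0.06,-0.12,-24,0.05],[0,-0.08,-0.16,-32,0.05],[0,-0.1,-0.2,-40,0.05],[0,-0.12,-0.24,-48,0.05],[0,-0.14,-0.28,-56,0.05],[0,-0.158,-0.3165,-64,0.05]]]'
python3 - <<'E'
from h import *
plan((.450,.297,.20),-.114+np.pi/2)
a=shot('top')
cv2.imwrite('pics/p3.png',np.hstack([cv2.resize(a['img'][180:220,270:360],None,fx=8,fy=8,interpolation=2)]))
E
```

```text
time_s: 7.75
position: [0.4481, 0.298, 0.2431]
ee_rot: [0.199, 0.679, -0.202, 0.677]
wrist_force: [-0.1, -0.2, -0.1]
finger_gap: 0.0498
plan [0.0431 0.0004 0.0022] turn -26.44 (or +-180) j6 1.163
```

View pics/p3.png

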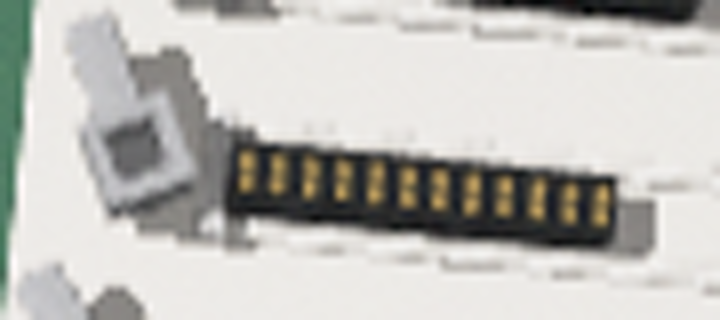

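Strip is home: its front end at crop x≈230 touches the stop. The screw is still open, with the socket at crop (135,149), i.e. pixel (286.9,198.6).

```bash
python3 -m crank '[[[0,0.0004,0.002,-8,0.05],[0,0.0004,0.002,-16,0.05],[0,0.0004,0.002,-24,0.05],[0,0.0004,0.002,-26.4,0.05],[0.02,0.0004,0.002,-26.4,0.05],[0.043,0.0004,0.002,-26.4,0.05],[0.043,0.0004,0.002,-26.4,0.05],[0.043,0.0004,0.002,-26.4,0.05]]]'
python3 - <<'E'
from h import *
a=shot('top');b=shot('scene')
q=lambda *p:onz(a,np.array(p)/8+[270,180]-.44,.059)
for e in ([(195,178),(170,92)],[(115,212),(85,145)]): d=np.diff(q(*e),axis=0)[0]; print(np.arctan2(d[1],d[0]))
for e in ([(195,178),(115,212)],[(178,95),(85,145)]): d=np.diff(q(*e),axis=0)[0]; print(np.arctan2(d[1],d[0])-np.pi/2)
for e in ([(138,95),(115,15)],[(90,110),(68,25)]): d=np.diff(q(*e),axis=0)[0]; print("k",np.arctan2(d[1],d[0]))
print(q((135,149)).round(4), S2)
cv2.imwrite('pics/p4.png',np.hstack([cv2.resize(x,None,fx=4,fy=4,interpolation=2) for x in(a['img'][210:300,125:215],b['img'][100:190,270:360])]))
plan((.450,.297,.146),-.114+np.pi/2)
E
```

```text
time_s: 8.6
position: [0.4486, 0.3004, 0.1999]
ee_rot: [0.036, 0.708, -0.038, 0.704]
wrist_force: [-0.0, -0.2, -0.2]
finger_gap: 0.0502
0.2521950435175547
0.3927575209056723
0.38148153846645116
0.47474409307608445
k 0.25054273733320864
k 0.22627879471977164
[[ 0.5689 -0.0054  0.059 ]] [ 0.56781412 -0.00680034  0.        ]
plan [ 0.055  -0.0039  0.0018] turn 0.56 (or +-180) j6 0.694
```

View pics/p4.png

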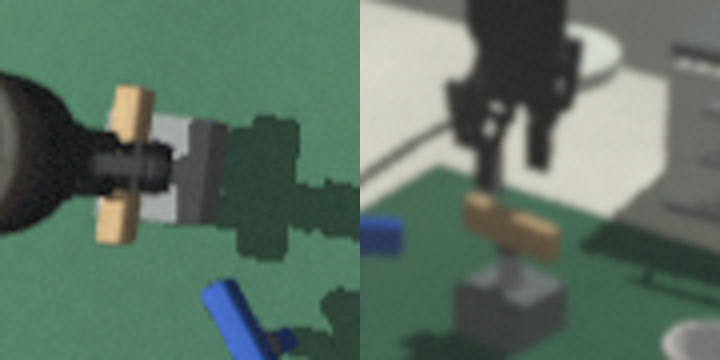

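Fingers straddle the bar about centrally: top crop (140,165), scene crop (510,230). Descend and grip.

```bash
python3 -m crank '[[[0.01,-0.0037,0.0015,0.5,0.05],[0.03,-0.0037,0.0015,0.5,0.05],[0.055,-0.0037,0.0015,0.5,0.05],[0.055,-0.0037,0.0015,0.5,0.05],[0.055,-0.0037,0.0015,0.5,0.01],[0.055,-0.0037,0.0015,0.5,0.01],[0.055,-0.0037,0.0015,0.5,0.01],[0.055,-0.0037,0.0015,0.5,0.01]]]';python3 -m crank '[[[0,0,0,0,0.01],[0,0,0,0,0.01],[-0.02,0,0,0,0.01],[-0.04,0,0,0,0.01],[-0.06,0,0,0,0.01],[-0.08,0,0,0,0.01],[-0.09,0,0,0,0.01],[-0.09,0,0,0,0.01]]]'
python3 - <<'E'
from h import *
plan((*S2[:2],.236),.30+np.pi/2)
plan((*S2[:2],.146+.023),.30+np.pi/2)
E
```

```text
time_s: 9.5
position: [0.4503, 0.2974, 0.1476]
ee_rot: [0.04, 0.707, -0.04, 0.705]
wrist_force: [-0.4, -1.9, 6.7]
finger_gap: 0.0149
time_s: 10.3
position: [0.4508, 0.2977, 0.2387]
ee_rot: [0.04, 0.706, -0.039, 0.706]
wrist_force: [-0.4, 0.3, -1.8]
finger_gap: 0.0151
plan [ 0.0022 -0.2894  0.1506] turn -23.66 (or +-180) j6 0.696
plan [ 0.0692 -0.2895  0.1506] turn -23.66 (or +-180) j6 0.696
```

```bash
python3 -m crank '[[[0,-0.035,0.018,-4,0.01],[0,-0.075,0.038,-8,0.01],[0,-0.115,0.058,-12,0.01],[0,-0.155,0.078,-16,0.01],[0,-0.195,0.1,-20,0.01],[0,-0.235,0.122,-23.7,0.01],[0,-0.265,0.138,-23.7,0.01],[0,-0.2894,0.1506,-23.7,0.01]]]';python3 - <<'E'
from h import *
plan((*S2[:2],.216),.30+np.pi/2)
E
```

```text
time_s: 11.1
position: [0.568, -0.009, 0.2366]
ee_rot: [-0.105, 0.7, 0.106, 0.699]
wrist_force: [0.3, -0.2, -2.3]
finger_gap: 0.0155
plan [0.0206 0.0021 0.0005] turn -0.03 (or +-180) j6 -0.316
```

```bash
python3 -m crank '[[[0.01,0.0021,0,0,0.01],[0.0206,0.0021,0.0005,0,0.01],[0.0206,0.0021,0.0005,0,0.01],[0.0206,0.0021,0.0005,0,0.01],[0.0206,0.0021,0.0005,0,0.01],[0.0206,0.0021,0.0005,0,0.01],[0.0206,0.0021,0.0005,0,0.01],[0.0206,0.0021,0.0005,0,0.01]]]';python3 - <<'E'
from h import *
b=shot('scene'); o=manip.observe(); p=o['position']; print(p)
im=cv2.resize(b['img'][175:265,220:340],None,fx=6,fy=6,interpolation=2)
z=p[2]-.1385
for P in ([p[0],p[1],z],[p[0],p[1],z+.06],[*S2[:2],.059],[.5689,-.0054,.059]): 
    u=(proj(b,P)[0]-[220,175]+.5)*6-.5; print(u.round(1)); cv2.circle(im,tuple(int(i) for i in u),2,(0,0,255),-1)
cv2.imwrite('pics/p5.png',im)
E
```

```text
time_s: 11.9
position: [0.5679, -0.0066, 0.2163]
ee_rot: [-0.105, 0.7, 0.106, 0.699]
wrist_force: [-1.1, -0.4, -2.4]
finger_gap: 0.0149
[ 0.56788448 -0.0067334   0.21617562]
[350.7 255.9]
[348.3 140.3]
[351.2 290.8]
[355.1 290.2]
```

View pics/p5.png

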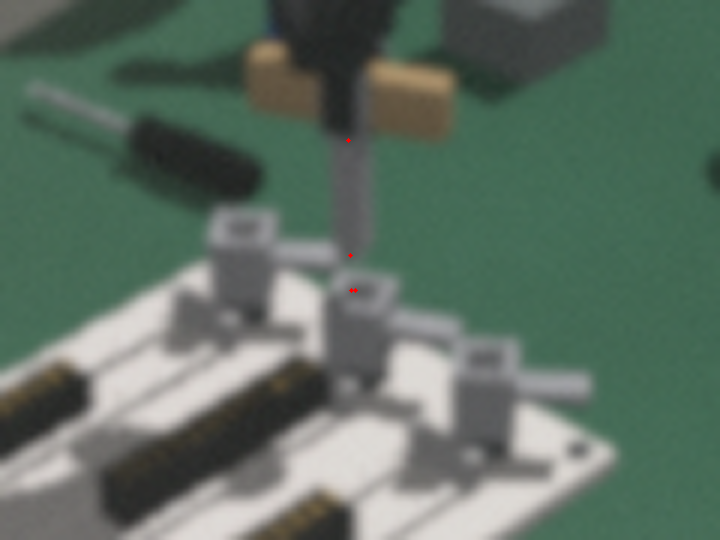

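Run:
```python
from h import *
b=shot('scene'); g=cv2.cvtColor(b['img'],cv2.COLOR_BGR2GRAY).astype(int); S=cv2.cvtColor(b['img'],cv2.COLOR_BGR2HSV)[...,1]
for r in range(205,228): print(r,g[r,270:292].tolist(), "" if r>218 else S[r,270:292].tolist())
```

```text
205 [94, 93, 93, 91, 90, 92, 89, 89, 89, 91, 98, 99, 97, 94, 93, 94, 93, 93, 92, 94, 92, 92] [88, 91, 89, 86, 69, 34, 8, 0, 6, 8, 8, 25, 58, 79, 89, 90, 93, 93, 94, 90, 91, 94]
206 [94, 93, 92, 91, 92, 90, 89, 88, 90, 93, 97, 99, 98, 96, 91, 92, 95, 93, 93, 91, 93, 92] [86, 89, 90, 88, 70, 40, 14, 8, 6, 5, 10, 30, 60, 80, 92, 91, 91, 93, 89, 92, 89, 91]
207 [91, 92, 92, 91, 93, 91, 90, 91, 89, 92, 97, 100, 96, 93, 91, 93, 92, 93, 93, 94, 94, 93] [92, 90, 91, 88, 72, 37, 11, 3, 8, 5, 8, 29, 58, 87, 95, 91, 91, 91, 91, 92, 92, 93]
208 [92, 93, 94, 94, 93, 91, 89, 90, 90, 92, 97, 98, 98, 96, 95, 93, 92, 93, 92, 95, 92, 93] [91, 91, 88, 86, 74, 40, 11, 11, 6, 3, 8, 28, 57, 78, 89, 91, 90, 93, 94, 91, 91, 95]
209 [94, 94, 92, 93, 93, 91, 90, 88, 90, 94, 98, 101, 97, 93, 94, 94, 93, 92, 93, 94, 94, 94] [90, 88, 87, 87, 76, 40, 14, 8, 6, 5, 10, 27, 58, 87, 88, 88, 93, 91, 91, 92, 92, 92]
210 [92, 94, 92, 93, 92, 92, 89, 88, 90, 92, 97, 101, 97, 94, 93, 94, 92, 93, 93, 93, 93, 92] [91, 92, 90, 87, 74, 46, 17, 11, 6, 5, 10, 22, 53, 77, 91, 88, 90, 87, 91, 93, 93, 91]
211 [92, 93, 91, 92, 92, 
[... 1730 characters left out ...]
7, 112, 101, 97, 95, 93, 94] 
222 [195, 177, 155, 132, 125, 136, 145, 134, 118, 111, 110, 115, 124, 136, 143, 137, 117, 103, 97, 92, 93, 94] 
223 [211, 201, 184, 157, 132, 127, 130, 117, 105, 97, 97, 103, 117, 137, 144, 132, 115, 100, 96, 93, 93, 94] 
224 [217, 214, 200, 167, 131, 110, 109, 108, 108, 106, 103, 109, 124, 137, 138, 124, 107, 99, 96, 94, 94, 93] 
225 [218, 216, 202, 165, 122, 99, 99, 111, 120, 122, 119, 124, 136, 140, 134, 120, 112, 107, 102, 100, 99, 95] 
226 [216, 214, 199, 161, 116, 95, 96, 109, 119, 124, 124, 128, 136, 133, 130, 126, 131, 129, 124, 117, 115, 110] 
227 [210, 210, 195, 159, 116, 94, 94, 98, 105, 107, 112, 117, 120, 122, 125, 135, 149, 150, 147, 142, 139, 136]
```

Run:
```python
from h import *
plan((S2[0]+.0032,S2[1]+.0019,.204),.30+np.pi/2)
```

```text
plan [0.0121 0.0008 0.0036] turn -0.03 (or +-180) j6 -0.312
```

```bash
python3 -m crank '[[[0,0.0008,0.0036,0,0.01],[0.006,0.0008,0.0036,0,0.01],[0.0121,0.0008,0.0036,0,0.01],[0.0121,0.0008,0.0036,0,0.01],[0.0121,0.0008,0.0036,0,0.01],[0.0121,0.0008,0.0036,0,0.01],[0.0121,0.0008,0.0036,0,0.01],[0.0121,0.0008,0.0036,0,0.01]]]';python3 - <<'E'
from h import *
b=shot('scene'); o=manip.observe(); p=o['position']; print(p)
cv2.imwrite('pics/p6.png',cv2.resize(b['img'][195:245,250:315],None,fx=11,fy=11,interpolation=2))
S=cv2.cvtColor(b['img'],cv2.COLOR_BGR2HSV)[...,1].astype(float)
l=[];
for r in range(206,216):
    q=S[r,265:295]<45; i=np.where(q)[0]+265; l.append((i.min(),i.max()))
print(l)
E
```

```text
time_s: 12.8
position: [0.5711, -0.005, 0.2042]
ee_rot: [-0.105, 0.7, 0.106, 0.699]
wrist_force: [0.3, -0.4, -1.6]
finger_gap: 0.0155
[ 0.57112532 -0.00493395  0.20417573]
[(np.int64(277), np.int64(283)), (np.int64(277), np.int64(283)), (np.int64(277), np.int64(283)), (np.int64(277), np.int64(283)), (np.int64(265), np.int64(283)), (np.int64(265), np.int64(282)), (np.int64(265), np.int64(283)), (np.int64(265), np.int64(282)), (np.int64(265), np.int64(282)), (np.int64(265), np.int64(283))]
```

View pics/p6.png

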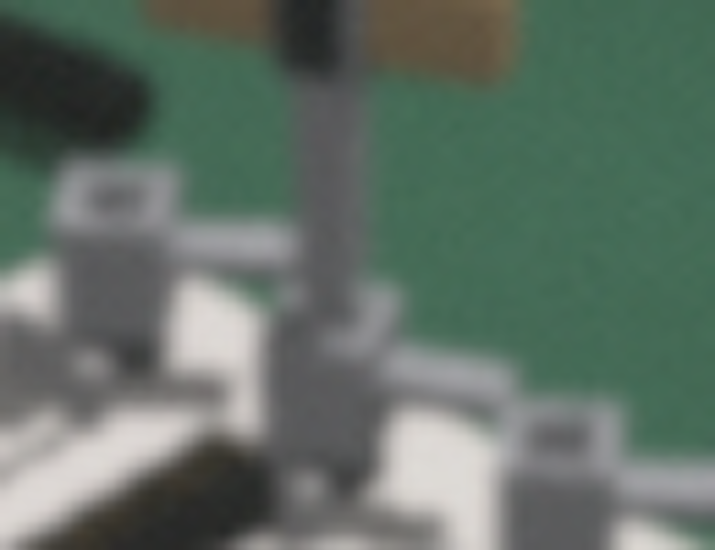

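Scene view: shank centre at (332,250) in the crop, head centre ≈(335,308), so it is aligned. Lower gently with force checks.

```bash
python3 -m crank '[[[0.002,0,0,0,0.01],[0.004,0,0,0,0.01],[0.006,0,0,0,0.01],[0.007,0,0,0,0.01],[0.008,0,0,0,0.01],[0.009,0,0,0,0.01],[0.0095,0,0,0,0.01],[0.0095,0,0,0,0.01]]]'
```

```text
time_s: 13.65
position: [0.5711, -0.0049, 0.1946]
ee_rot: [-0.105, 0.7, 0.106, 0.699]
wrist_force: [0.0, 0.2, -1.3]
finger_gap: 0.0153
```

```bash
python3 -m crank '[[[0.001,0,0,0,0.01],[0.002,0,0,0,0.01],[0.003,0,0,0,0.01],[0.004,0,0,0,0.01],[0.005,0,0,0,0.01],[0.005,0,0,0,0.01],[0.005,0,0,0,0.01],[0.005,0,0,0,0.01]]]'
```

```text
time_s: 14.45
position: [0.5711, -0.005, 0.1895]
ee_rot: [-0.105, 0.7, 0.106, 0.699]
wrist_force: [0.7, -3.5, -1.7]
finger_gap: 0.0151
```

```bash
python3 -m crank '[[[0,-0.0007,-0.0002,0,0.01],[0.001,-0.0007,-0.0002,0,0.01],[0.003,-0.0007,-0.0002,0,0.01],[0.005,-0.0007,-0.0002,0,0.01],[0.007,-0.0007,-0.0002,0,0.01],[0.008,-0.0007,-0.0002,0,0.01],[0.009,-0.0007,-0.0002,0,0.01],[0.009,-0.0007,-0.0002,0,0.01]]]'; python3 -c "
from h import *
o=manip.observe();print(o['wrist_force'],o['wrist_torque'])"
```

```text
time_s: 15.25
position: [0.571, -0.0057, 0.1804]
ee_rot: [-0.105, 0.7, 0.106, 0.699]
wrist_force: [-0.1, 0.2, -1.3]
finger_gap: 0.0149
[-0.05810005  0.16390346 -1.28523293] [ 0.00241059  0.02527937 -0.02488932]
```

```bash
python3 -m crank '[[[0.002,0,0,0,0.01],[0.004,0,0,0,0.01],[0.006,0,0,0,0.01],[0.007,0,0,0,0.01],[0.008,0,0,0,0.01],[0.0085,0,0,0,0.01],[0.009,0,0,0,0.01],[0.009,0,0,0,0.01]]]'; python3 -m crank '[[[0.0005,0,0,0,0.01],[0.001,0,0,0,0.01],[0.0015,0,0,0,0.01],[0.002,0,0,0,0.01],[0.002,0,0,0,0.01],[0.002,0,0,0,0.01],[0.002,0,0,0,0.01],[0.002,0,0,0,0.01]]]'
```

```text
time_s: 16.05
position: [0.571, -0.0057, 0.1714]
ee_rot: [-0.105, 0.7, 0.106, 0.699]
wrist_force: [0.2, -1.2, -2.3]
finger_gap: 0.0151
time_s: 16.85
position: [0.5712, -0.0057, 0.1706]
ee_rot: [-0.105, 0.699, 0.106, 0.699]
wrist_force: [-2.7, -0.5, 7.9]
finger_gap: 0.0153
```

```bash
python3 -m crank '[[[0,0,0,8,0.01],[0,0,0,16,0.01],[0,0,0,24,0.01],[0,0,0,32,0.01],[0,0,0,40,0.01],[0,0,0,48,0.01],[0,0,0,56,0.01],[0,0,0,64,0.01]]]'; python3 -c "
from h import *
o=manip.observe();print(o['wrist_force'],o['wrist_torque'],o['joint_pos'],yaw_of(o))"
```

```text
time_s: 17.65
position: [0.5709, -0.0069, 0.1708]
ee_rot: [0.283, 0.648, -0.284, 0.648]
wrist_force: [-3.2, -7.6, 2.4]
finger_gap: 0.0153
[-3.22757209 -7.55458534  2.43558292] [-1.78937776  0.81647038  0.21612465] [-0.01141929  0.12768412 -0.03651237  1.40749486 -0.00167926  0.81266491] 0.7467123340689558
```

```bash
python3 -m crank '[[[0,-0.0008,0.0004,4,0.01],[0,-0.0008,0.0004,8,0.01],[0,-0.0008,0.0004,12,0.01],[0,-0.0008,0.0004,16,0.01],[0,-0.0008,0.0004,20,0.01],[0,-0.0008,0.0004,24,0.01],[0,-0.0008,0.0004,28,0.01],[0,-0.0008,0.0004,30,0.01]]]'; python3 -c "
from h import *
o=manip.observe();print(o['wrist_force'],o['wrist_torque'],o['joint_pos'][5],yaw_of(o))"
```

```text
time_s: 18.45
position: [0.5703, -0.0078, 0.1708]
ee_rot: [0.441, 0.552, -0.443, 0.552]
wrist_force: [-1.9, -0.6, 0.3]
finger_gap: 0.0153
[-1.91514542 -0.55156581  0.34521528] [-0.11729252  0.41776945  0.13399781] 1.337232179125052 0.22060611582641818
```

```bash
for i in 1; do python3 -m crank '[[[0,0,0,2,0.01],[0,0,0,4,0.01],[0,0,0,6,0.01],[0,0,0,8,0.01],[0,0,0,10,0.01],[0,0,0,11,0.01],[0,0,0,12,0.01],[0,0,0,12,0.01]]]'; done; python3 -c "
from h import *
o=manip.observe();print(o['wrist_force'],o['wrist_torque'],o['joint_pos'][5],yaw_of(o))"
```

```text
time_s: 19.25
position: [0.5701, -0.0078, 0.1708]
ee_rot: [0.496, 0.503, -0.498, 0.503]
wrist_force: [-2.3, 0.1, 1.1]
finger_gap: 0.0149
[-2.31646218  0.08602668  1.06658349] [-0.1115656   0.61605523  0.02665641] 1.5468890495056402 0.010932711561778512
```

```bash
for i in 1; do python3 -m crank '[[[0,0,0,1,0.01],[0,0,0,2,0.01],[0,0,0,3,0.01],[0,0,0,4,0.01],[0,0,0,5,0.01],[0,0,0,6,0.01],[0,0,0,7,0.01],[0,0,0,8,0.01]]]'; done; python3 -c "
from h import *
o=manip.observe();print(o['wrist_force'],o['wrist_torque'],o['joint_pos'][5],yaw_of(o))"
```

```text
time_s: 20.05
position: [0.57, -0.0078, 0.1708]
ee_rot: [-0.53, -0.466, 0.532, -0.467]
wrist_force: [-3.1, -1.4, 1.0]
finger_gap: 0.015
[-3.05931302 -1.37320087  1.04291109] [-0.23186063  0.83241571  0.64291297] 1.6875709975685647 -0.12972779187084096
```

```bash
python3 -m crank '[[[0,0,0,1,0.01],[0,0,0,2,0.01],[0,0,0,3,0.01],[0,0,0,4,0.01],[0,0,0,5,0.01],[0,0,0,5,0.01],[0,0,0,5,0.01],[0,0,0,5,0.01]]]'; python3 -c "
from h import *
o=manip.observe();print(o['wrist_force'],o['wrist_torque'],o['joint_pos'][5],yaw_of(o))"
```

```text
time_s: 20.85
position: [0.57, -0.0078, 0.1708]
ee_rot: [-0.55, -0.443, 0.552, -0.443]
wrist_force: [-4.1, -0.4, 1.2]
finger_gap: 0.0153
[-4.08563766 -0.40885383  1.24506315] [-0.35823965  0.98418628  1.13841285] 1.7746297426605766 -0.2167883635129247
```

Torque climbs 0.03 → 0.64 → 1.14 N m over the last 13°, so it's hard against the stop. Unwind, release, rise and look.

```bash
python3 -m crank '[[[0,0,0,-3,0.01],[0,0,0,-6,0.01],[0,0,0,-7,0.01],[0,0,0,-7,0.018],[0,0,0,-7,0.025],[0,0,0,-7,0.035],[0,0,0,-7,0.045],[0,0,0,-7,0.045]]]'; python3 -m crank '[[[-0.005,0,0,0,0.045],[-0.01,0,0,0,0.045],[-0.02,0,0,0,0.045],[-0.04,0,0,0,0.045],[-0.07,0,0,0,0.045],[-0.09,0,0.04,0,0.045],[-0.1,0,0.09,0,0.045],[-0.1,0,0.14,0,0.045]]]'; python3 -m crank '[[[0,0,0.05,0,0.045],[0,0,0.1,0,0.045],[0,0,0.14,0,0.045],[0,0,0.14,0,0.045],[0,0,0.14,0,0.045],[0,0,0.14,0,0.045],[0,0,0.14,0,0.045],[0,0,0.14,0,0.045]]]';  python3 - <<'E'
from h import *
a=shot('top');b=shot('scene')
cv2.imwrite('pics/p7.png',np.hstack([cv2.resize(x,None,fx=4,fy=4,interpolation=2) for x in(a['img'][150:250,265:365],b['img'][150:250,240:340])]))
E
```

```text
time_s: 21.65
position: [0.5701, -0.0078, 0.1709]
ee_rot: [-0.522, -0.476, 0.524, -0.476]
wrist_force: [0.9, -0.5, 0.4]
finger_gap: 0.0451
time_s: 22.45
position: [0.5574, -0.1471, 0.2743]
ee_rot: [-0.523, -0.475, 0.523, -0.477]
wrist_force: [1.7, -0.6, -0.5]
finger_gap: 0.0454
time_s: 23.25
position: [0.5447, -0.2854, 0.2751]
ee_rot: [-0.522, -0.475, 0.522, -0.478]
wrist_force: [0.6, 0.4, 0.7]
finger_gap: 0.045
```

View pics/p7.png

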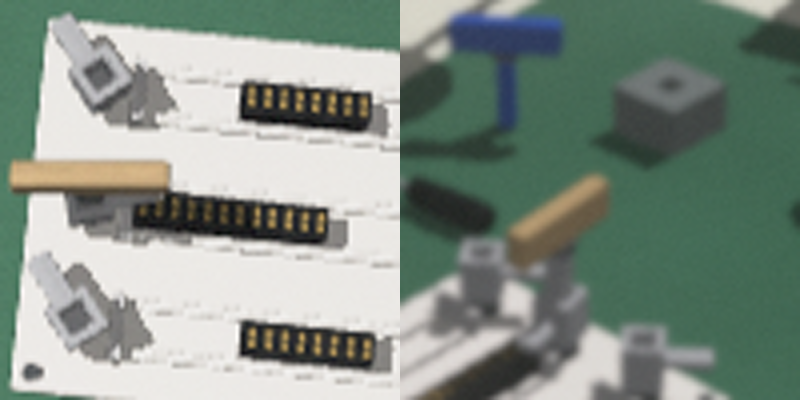

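Key stands in the middle screw, bar at top crop (90,175). The strip is at the stop, the off-cuts and other keepers are unchanged, and the keeper end looks to lie over the strip. One enlarged look at keeper and lean.

Run:
```python
from h import *
a=shot('top');b=shot('scene')
P=onz(a,np.array([(10,162),(168,162),(168,187),(10,187)])/4+[265,150]-.4,.129); print(P.round(4).tolist(),P.mean(0).round(4),S2)
d=P[1]-P[0]; d2=P[2]-P[3]; print("bar heading",np.arctan2(d[1],d[0]),np.arctan2(d2[1],d2[0]),"lane -y",-np.pi/2+J[2])
c=P.mean(0)
print(onz(b,[np.array([(512+605)/2-400,(235+182)/2])/4+[240,150]],.129))
for h in (-1.43,-1.55,-1.69,-1.9): print(h,((proj(b,[.5705+.046*np.cos(h),-.007+.046*np.sin(h),.048])[0]-[255,205])*9).round(0),((proj(a,[.5685+.046*np.cos(h),-.006+.046*np.sin(h),.048])[0]-[265,180])*9).round(0))
cv2.imwrite('pics/p8.png',np.hstack([cv2.resize(x,None,fx=9,fy=9,interpolation=2) for x in(a['img'][180:225,265:309],b['img'][205:250,255:299])]))
```

```text
[[0.5767, 0.0384, 0.129], [0.5745, -0.05, 0.129], [0.5604, -0.0495, 0.129], [0.5625, 0.0387, 0.129]] [ 0.5685 -0.0056  0.129 ] [ 0.56781412 -0.00680034  0.        ]
bar heading -1.5953009495234622 -1.5951390956934446 lane -y -1.6922963267948965
[[ 0.5758219  -0.00890386  0.129     ]]
-1.43 [138. 277.] [361. 144.]
-1.55 [122. 271.] [364. 164.]
-1.69 [106. 263.] [363. 188.]
-1.9 [ 85. 248.] [356. 222.]
```

View pics/p8.png

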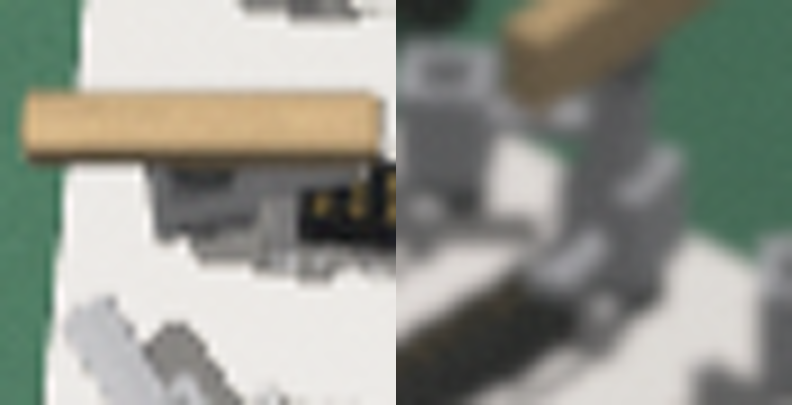

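The enlarged view shows the keeper tongue over the strip end, at scene crop (540,280), with the key upright: bar centre (0.5685,−0.0056) and socket (0.568,−0.006) in the same camera. Keeper heading is about −1.45 rad. That is at the edge of the lane's ±15° band, which fits an early hard stop near 2.15 rad, the key's play, and the 2.05 threshold given for screw_2. Handing in.

```bash
python3 -c "
from plant import manip
o=manip.observe();print(o['time_s'],o['wrist_force'],abs(o['dq']).max());print(manip.sign_off())"
```

```text
23.45 [-0.77284121  0.70516614  0.01616773] 0.005568460507840831
the job is handed in; nothing more can be done
None
```

I handed the job in at 23.45 s of the 64 s allowed; no verdict is reported. The full-length strip was in the middle lane. I pushed it home against the stop, seated the wooden-barred key in screw_2, turned it clockwise until it came up hard, and let go.

**Last checks**
- **Strip:** it stopped moving at the metal stop with about 10 N of push. The picture shows its end against the stop, with the keeper over it.
- **Key:** it bottomed in the socket at the expected height with about 8 N. It now stands upright, with the bar centre within about 1 mm of the socket axis in the top view.
- **Screw:** the torque rose from about 0.03–0.13 to 0.64 and then 1.14 N m, so it was hard against the stop.
- **Surroundings:** the off-cuts and the other two keepers look unmoved in the last picture. The loose things on the bench were not measured again at the end. The gripper was clear of everything and at rest.

**What disagreed**
- **Cameras:** the two cameras differ by about 4–5 mm. I lined the key up with the socket by comparing them in the same picture, then corrected by the wrist force.
- **Jig plate:** the plate is not centred on the jig's origin, so I took the jig's position from the sockets.
- **Keeper angle:** it is only roughly measured, about 13° off the lane line, near the edge of the allowed 15°. I could not read the screw joint directly; that angle fits an early hard stop near 2.15 rad.

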